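# Clear the sawing board and hold a walnut block square in its corner for the cut

### The arm

A 7-joint arm with a two-finger parallel gripper is mounted at the origin on a cart in front of the work surface, level with it; the furniture and walls round the work are solid. World frame = base frame: x ahead of the robot, y to its left, z up, the work surface at z = 0. Lengths are in m, angles in rad, forces in N, time in s.
With the tool pointing down it reaches from about 0.4 to 0.875 m from the base axis. Payload 19.3 kg.
Tool frame: the origin (TCP) lies at the very end of the fingers, on their centre line; the grasp point (between the pads) lies 19 mm behind it; z points along the fingers, y is the line along which they close (so a half turn about z gives the same grasp; the last joint's range is limited). The gripper opens to 85 mm and grips with 20 to 120 N. Pads are 22 mm wide; open, the fingers measure 114 mm over their backs; the gripper's body (76 mm by 85 mm) begins 54 mm behind the grasp point. The pads swing forward as they close: fully open they stand 13 mm farther back than shut.
Start: joints at [1.279, 0.521, -0.036, 1.599, 0.021, 1.021, -0.113], TCP at [0.137, -0.61, 0.231] pointing down, gripper open.
Joint ranges: [-2.91, 2.91], [-0.3, 2.13], [-1.5, 1.42], [0.17, 2.43], [-1.26, 4.41], [0.16, 1.93], [-2.52, 2.52]. Speed limits (rad/s): [1.89, 1.89, 2.39, 2.39, 3.01, 3.01, 3.01].

### API

Orientations are given as a rotation vector (axis times angle).
In Python, from cell import ctrl gives the robot as it stands.
- The arm moves only by the tool drive_tool, never from a script. Its argument "series" is a list of rows, each a list of 7 numbers: the closure, from 0 (fully open) to 1 (shut), then the shift along the world's x, y, z scaled (see below), then the turn, a rotation vector about the world's x, y, z scaled (see below). A call has 1 to 10 rows; each row shifts and turns the commanded pose from where the row before left it; what a row does not reach is not made up. The controller multiplies each number of a shift by 5 cm and each number of a turn by 0.15 rad. A row lasts 1/10 s, in which the tool goes at most 50 mm and 8.59 degrees, less where a joint would pass 70% of its speed; a pose out of reach is approached as far as the arm can. A call with a number of a shift or a turn outside -1 to 1 is refused whole. A call with a gripper value outside its range is refused whole. The fingers move at their own pace and stop on an object; "grip_force" is the grip in N (left out, the last holds). Time passes only in rows, so rows that do not move let the fingers close. It gives the time, the measured TCP pose, the force, the opening and the grip force at its end, in the units of the state.
- ctrl.sense(): the state, without advancing time (a new reading comes with each control period).
- ctrl.read_camera(name): name is "scene" or "top"; returns a dict with "image" (480x640x3 uint8, blue, green, red), "camera_matrix" (3x3 intrinsics, pixels), "R" (3x3) and "t" (3): a world point X has camera coordinates R X + t. Camera axes: x right, y down, z forward; pixel columns grow to the right and rows downward; lengths in m; the calibration is good to about 2 mm. A picture is of the moment at which its call begins. There is no depth.
- ctrl.hand_in(): hands the job in; it is judged then, once.
The state is a dict: "time_s": time; "joints": joint angles; "joint_vel": joint speeds; "joint_efforts": joint torques, N m; "position": TCP position; "tool_rot": TCP orientation; "wrist_force": force on the tool from outside, world axes, zero at the start; "wrist_torque": the same for the moment, N m; "width": finger opening in m; "grip_force": force on a finger pad.
Only numpy, scipy, OpenCV 4.12 (cv2) and the standard library are available. Lean on these libraries where they do the work, as an engineer would, in place of code of your own. Each camera call takes 0.05 s, during which the arm holds its last target. There are 200 camera calls.

### The job

Get the sawing board ready for the next cut: stand the orange paint bottle that is on it upright in the tray with the paints, put the needle file into the tray with the brushes, and swing the red flip stop forward and down onto the board. Then set the walnut block flat on the board with its long side along the fence, press it against the fence and the flip stop at the same time, and finish while still gripping it and pressing it firmly against both, ready for the saw; leave the glue bottle, the tape and the cement jar where they are.

Things in the scene. Friction and masses are not known exactly. Their poses are not given: they have to be found in the camera images.
- saw_board: Sawing board, fixed to the bench: plywood bed 130 (x) x 190 (y) mm, origin at the centre of its underside on the bench top, bed top 12 mm above. Its +x points to the fence (roughly away from the robot), +y to the flip stop's end (roughly left), z up; turned by up to 15 degrees from start to start. A saw kerf crosses it at y = -35 mm.
- fence: Aluminium fence along the far edge of the board, fixed to it (same origin and axes as the board). Its front face is the plane x = +45 mm, it is 12 mm thick and its top is 14 mm above the bed (26 mm above the bench): lower than the block, so fingers holding the block's upper half pass above it.
- flip_stop (a joint): Hinge of the red flip stop, rad: 0 = fully down on the board (working position), 1.57 = straight up, more = tipped back away from the robot (limit 2.05). Starts at 1.75 to 1.95 and stays by friction; pushed forward below about 1.0 it drops by its own weight (60 g). Down, its face to the block is the board's plane y = +60 mm, from x = -7 to +39 mm, 1 to 31 mm above the bed.
- flip_stop_hinge (a point): Point on the hinge axis of the flip stop, in the middle of its 10 mm thickness: at x = +60, y = +65, z = +36 mm in the board's frame. The axis runs along the board's y.
- flip_stop_lug (a point): Black round finger lug of the flip stop (11 mm thick, 26 mm long, sticking out of the red plate along the board's +y), 56 mm from the hinge axis; this point lies 5 mm out from the plate. The plate is 10 mm thick and reaches 67 mm from the hinge. With the stop up, push plate and lug from behind with shut fingers. The point turns with the stop.
- seat_corner (a point): Inner corner on the bed where fence and lowered flip stop meet: x = +45, y = +60, z = +12 mm in the board's frame, same axes as the board (+x into the fence, +y into the flip stop). The block's friction on bed, fence and stop is about 0.6 (varies by a fifth), so a push that only overcomes friction is not yet contact with a stop.
- block_center (a point): Centre of the loose dark walnut block, 34 (x) x 110 (y, long) x 42 (z) mm, rounded edges, about 90 g; it starts flat on the bench, right of the board. Held in the corner its centre is 17 mm before the fence, 55 mm from the stop and 21 mm above the bed. Grasp across the 34 mm, in the upper half.
- file_center (a point): Centre of the needle file, 10 (x) x 110 (y, long) x 8 mm (z), dark handle and steel blade, lying on the sawing board's bed.
- bottle_center (a point): Centre (39.5 mm above its foot) of the orange dropper bottle with a white cap, 25 mm diameter, 79 mm tall (body 56 mm tall, cap narrower), standing on the sawing board's bed.
- tools_tray: Light wooden open tray, 100 (x) x 160 (y) x 24 mm (z), walls and floor 3 mm, fixed on the bench, holding two paint brushes fixed along its +x side (up to 10 mm high). Origin at the centre of its underside. It changes places with the paints tray.
- tools_tray_free (a point): Middle of the free part of the tools tray's floor: the file fits here lengthwise (along the tray's y).
- paints_tray: Grey plastic open tray, 100 (x) x 160 (y) x 24 mm (z), walls and floor 3 mm, fixed on the bench, holding three paint bottles fixed in a row at its +y end (centres at y = +60 mm, 79 mm tall). Origin at the centre of its underside.
- paints_tray_free (a point): Middle of the free part of the paints tray's floor, 75 mm from the row of bottles.
- glue_white: Bystander: white glue bottle with a red nozzle, 52 mm diameter, 130 mm tall, beyond the board; origin at its foot. Leave alone.
- tape_blue: Bystander: roll of blue tape lying flat, 55 mm diameter, 18 mm high, left in front of the board; origin at its underside. Leave alone.
- cement_jar: Bystander: square glass jar with a green cap, 46 mm wide, 78 mm tall, beyond the board; origin at its foot. Leave alone.

How it is judged:
At the end, for the whole second after the job is handed in: Block flat on the bed, along the fence within 0.04 rad, held by the fingers, pressing over 1.5 N on fence and flip stop at once, at rest; stop fully down (under 0.06 rad); file lying inside the tools tray; orange bottle upright (0.15 rad) on the paints tray's floor; bystanders within 25 mm (contact force between block and fence above 1.5 N and contact force between block and flip_stop above 1.5 N and contact force between block and the fingers above 2 N and value of joint flip_stop below 0.06 rad and angle between the y axis of block_center and the y axis of saw_board, either way round below 0.04 rad and angle between block_center's own z axis and vertical below 0.05 rad and z of block_center in the frame of saw_board between 0.029 and 0.0365 m and x of block_center in the frame of saw_board between 0.022 and 0.034 m and y of block_center in the frame of saw_board between -0.001 and 0.011 m and x of file_center in the frame of tools_tray between -0.047 and 0.047 m and y of file_center in the frame of tools_tray between -0.027 and 0.027 m and z of file_center in the frame of tools_tray below 0.02 m and x of bottle_center in the frame of paints_tray between -0.046 and 0.046 m and y of bottle_center in the frame of paints_tray between -0.076 and 0.076 m and z of bottle_center in the frame of paints_tray below 0.05 m and angle between bottle_center's own z axis and vertical below 0.15 rad and linear speed of block below 0.02 m/s); the arm keeps its last pose, push and grip.
It fails at once if the white glue bottle is shifted by more than 25 mm or tipped over (distance of glue_white from where it was at the start of the episode above 0.025 m or angle between glue_white's own z axis and vertical above 0.4 rad).
It fails at once if the roll of blue tape is shifted by more than 25 mm or tipped over (distance of tape_blue from where it was at the start of the episode above 0.025 m or angle between tape_blue's own z axis and vertical above 0.4 rad).
It fails at once if the glass cement jar is shifted by more than 25 mm or tipped over (distance of cement_jar from where it was at the start of the episode above 0.025 m or angle between cement_jar's own z axis and vertical above 0.4 rad).
It also fails if it takes over 72 s, if anything falls off the work surface, if the arm or the gripper's body presses on something with over 40 N, if the wrist force passes 120 N, or if a joint passes its speed limit or range.

## Working session

There is one attempt and no reset: what is moved stays moved. The work goes in short steps, Python scripts to look and compute and a tool call to move; the robot and the scene stay as the last step left them, time stands still between calls to the robot, and variables do not carry over. Pictures are saved under pics/ and viewed, at most 10 in all, crops included, and the job is handed in when it is done.

Besides the shell and the picture viewer there is one more tool, called in YAML: its name, and indented under it one key for each argument. drive_tool: Moves the arm, as the interface text tells. Its arguments: {"type":"object","properties":{"series":{"type":"array","items":{"type":"array","items":{"type":"number","minimum":-1,"maximum":1}}},"grip_force":{"type":"number"}},"required":["series"]}

```bash
ls; mkdir -p pics
python3 - <<'E'
from cell import ctrl
import cv2,pickle
d={}
for n in("scene","top"):
    c=ctrl.read_camera(n);d[n]=c;cv2.imwrite(f"pics/{n}0.png",c["image"]);print(n,c["camera_matrix"],c["R"],c["t"])
pickle.dump(d,open("cams.pkl","wb"))
s=ctrl.sense();print({k:s[k] for k in("time_s","position","tool_rot","width","grip_force","wrist_force")})
E
```

```text
pics
scene [[513.99270968   0.         309.66811686]
 [  0.         513.99270968 237.71689034]
 [  0.           0.           1.        ]] [[-0.8039419  -0.59469954 -0.00314245]
 [-0.42600021  0.57955744 -0.6947208 ]
 [ 0.41497138 -0.55717648 -0.71927264]] [0.47807076 0.18976029 0.8313099 ]
top [[445.19756885   0.         317.0959058 ]
 [  0.         445.19756885 239.26378118]
 [  0.           0.           1.        ]] [[-0.01909651 -0.99977564 -0.00916453]
 [-0.98775112  0.02028502 -0.15471341]
 [ 0.1548646   0.00609779 -0.98791689]] [0.10041113 0.52378206 1.06118904]
{'time_s': 0.1, 'position': array([ 0.13739987, -0.60943659,  0.23079565]), 'tool_rot': array([-3.12134431e+00, -3.47554372e-01,  2.47644924e-04]), 'width': 0.08547639154755701, 'grip_force': 0.0, 'wrist_force': array([-0.24993172,  0.96430502,  0.50342337])}
```

View pics/scene0.png

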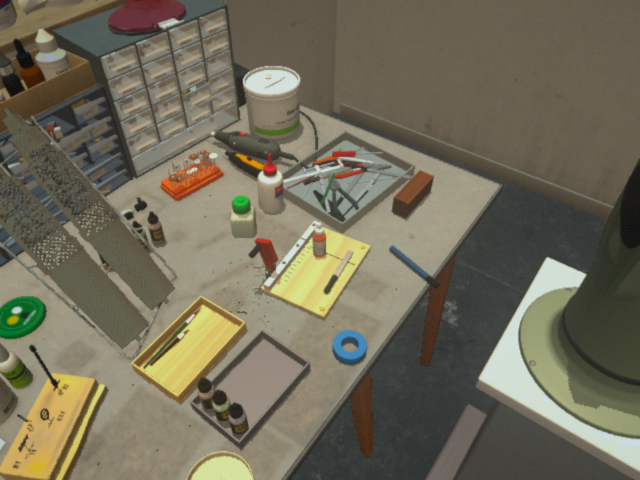

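View pics/top0.png

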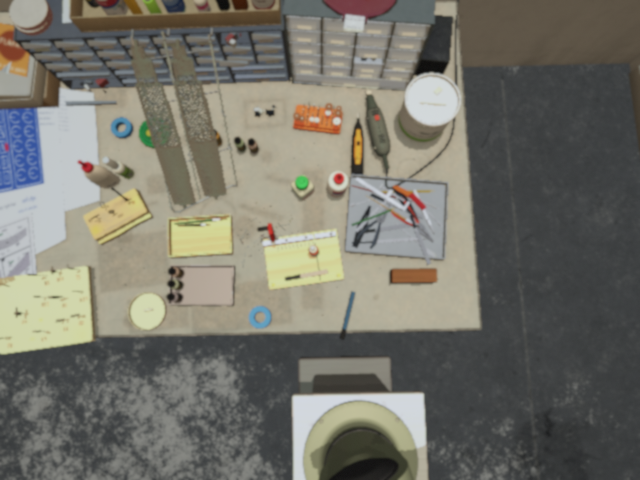

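The scene picture shows the board at about (318,268), the flip stop at (265,252), the bottle at (319,240), the file at (338,272), the walnut block at (412,194), the tools tray at (190,345) and the paints tray at (250,385). In the top view the board is at (303,260), the block at (414,276), the tools tray at (200,237) and the paints tray at (202,286).

```bash
cat > h.py <<'E'
import numpy as np,cv2,pickle
def load(f="cams.pkl"): return pickle.load(open(f,"rb"))
def ray(c,p):
    K,R,t=c["camera_matrix"],c["R"],c["t"]
    d=R.T@np.linalg.solve(K,[p[0],p[1],1.]); return -R.T@t,d
def onz(c,p,z):
    o,d=ray(c,p); return o+d*(z-o[2])/d[2]
def tri(c1,p1,c2,p2):
    o1,d1=ray(c1,p1);o2,d2=ray(c2,p2)
    s=np.linalg.lstsq(np.c_[d1,-d2],o2-o1,rcond=None)[0]
    a,b=o1+s[0]*d1,o2+s[1]*d2; return (a+b)/2,np.linalg.norm(a-b)
def proj(c,X):
    q=c["R"]@np.asarray(X,float)+c["t"]; q=c["camera_matrix"]@q; return q[:2]/q[2]
def blobs(c,lo,hi,roi=None,mn=25):
    h=cv2.cvtColor(c["image"],cv2.COLOR_BGR2HSV); m=cv2.inRange(h,np.array(lo),np.array(hi))
    if roi: z=np.zeros_like(m);x0,y0,x1,y1=roi;z[y0:y1,x0:x1]=m[y0:y1,x0:x1];m=z
    cs=cv2.findContours(m,cv2.RETR_EXTERNAL,cv2.CHAIN_APPROX_NONE)[0]
    return sorted([k for k in cs if cv2.contourArea(k)>mn],key=cv2.contourArea,reverse=True)
E
python3 - <<'E'
from h import *
d=load();T=d["top"];S=d["scene"]
im=T["image"];h=cv2.cvtColor(im,cv2.COLOR_BGR2HSV)
for n,p in dict(board=(285,255),tray=(215,245),paint=(215,285),block=(414,276),red=(271,232),file=(293,277),bl=(315,272),bot=(313,258)).items(): print(n,h[p[1],p[0]])
for n,p in dict(block=(415,200),red=(265,250),botl=(319,245),paint=(270,375)).items(): print('s',n,cv2.cvtColor(S["image"],cv2.COLOR_BGR2HSV)[p[1],p[0]])
np.set_printoptions(precision=4,suppress=True)
a=cv2.resize(T["image"][215:315,150:350],None,fx=4,fy=4,interpolation=cv2.INTER_CUBIC)
b=cv2.resize(S["image"][220:320,235:435],None,fx=4,fy=4,interpolation=cv2.INTER_CUBIC)[:,:]
cv2.imwrite("pics/crop.png",np.vstack([a[:300],b[:300]]))
cv2.imwrite("pics/cropT.png",a)
E
```

```text
board [ 32  69 214]
tray [ 27  85 210]
paint [ 15  36 182]
block [ 12 155 146]
red [  2 198 187]
file [27 62 86]
bl [ 22  50 202]
bot [ 26  79 198]
s block [ 14 100  66]
s red [  5 162 101]
s botl [ 19  69 137]
s paint [ 14  41 151]
```

View pics/crop.png

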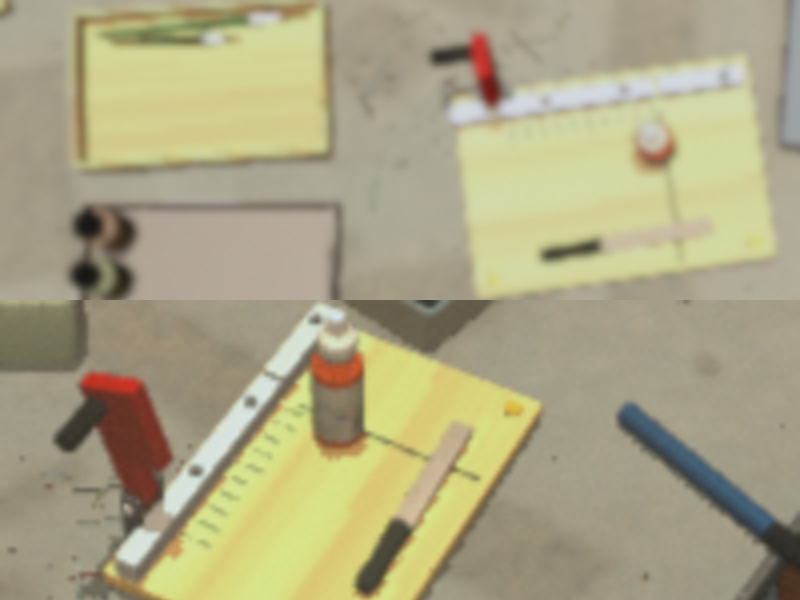

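The crop shows the board's front corners at about (269,289) and (344,279) in the top image. The bottle cap is at (313.5,249), the file runs from (285,278) to (328,271), and the lug is at (262,229).

Run:
```python
from h import *
np.set_printoptions(precision=4,suppress=True)
d=load();T=d["top"];S=d["scene"]
def rect(c,lo,hi,roi,z,n):
    k=blobs(c,lo,hi,roi)[0]; r=cv2.minAreaRect(np.array([onz(c,p[0],z)[:2]*1000 for p in k],np.float32)); print(n,r); return r
rect(T,(20,55,120),(40,255,255),(255,225,350,300),.012,'boardT')
rect(S,(20,55,100),(40,255,255),(255,220,380,320),.012,'boardS')
rect(T,(18,50,100),(40,255,255),(160,205,240,262),.024,'toolsT')
rect(S,(18,50,80),(40,255,255),(125,290,250,402),.024,'toolsS')
rect(T,(3,20,140),(20,60,215),(166,268,234,304),.003,'paintsT')
rect(T,(5,100,60),(20,255,255),(385,262,445,290),.042,'blockT')
rect(S,(3,80,50),(20,255,255),(385,165,440,220),.03,'blockS')
# board front corners
C=lambda x,y:(150+x/4,215+y/4)
D=lambda x,y:(235+x/4,220+(y-300)/4)
print('frontR',tri(T,C(775,255),S,D(541,405)),'frontL z',onz(T,C(475,297),.012))
print('cap',tri(T,C(655,130),S,D(338,318)), 'foot S',onz(S,D(338,440),.012))
print('file ends T',onz(T,C(541,254),.018),onz(T,C(713,227),.018),' S',onz(S,D(463,428),.018),onz(S,D(370,585),.018))
print('lug end',tri(T,C(435,57),S,D(68,440)),'plate top',tri(T,C(482,38),S,D(112,383)))
print('bottles',[onz(T,p,.079) for p in(C(90,222),C(88,272))])
print('block corners T tops',)
k=blobs(T,(5,100,60),(20,255,255),(385,262,445,290))[0];print(cv2.minAreaRect(k))
print('tape',onz(T,(260,317),.009),'glue',onz(T,(339,179),.12),'jar',onz(T,(302,183),.078))
```

```text
boardT ((470.2884216308594, 126.1671142578125), (113.17280578613281, 192.39720153808594), 6.814227104187012)
boardS ((462.3954162597656, 111.71694946289062), (142.59210205078125, 232.24684143066406), 7.990035057067871)
toolsT ((544.695556640625, 385.5746765136719), (106.57779693603516, 167.90159606933594), 2.523315191268921)
toolsS ((564.0733642578125, 396.1451110839844), (216.0071258544922, 198.03341674804688), 36.34975814819336)
paintsT ((419.3649597167969, 372.1300354003906), (132.8162841796875, 88.17024230957031), 88.85787963867188)
blockT ((431.3296203613281, -143.15756225585938), (109.90162658691406, 31.697311401367188), 88.85908508300781)
blockS ((430.40374755859375, -136.52395629882812), (151.1724395751953, 50.73599624633789), 89.76787567138672)
frontR (array([0.4297, 0.0254, 0.0069]), np.float64(0.0014926867206274657)) frontL z [0.4062 0.2135 0.012 ]
cap (array([0.4996, 0.0981, 0.0828]), np.float64(0.00022184156821569213)) foot S [0.4933 0.1058 0.012 ]
file ends T [0.4318 0.1715 0.018 ] [0.4465 0.0638 0.018 ]  S [0.4474 0.0693 0.018 ] [0.429  0.1714 0.018 ]
lug end (array([0.5459, 0.2285, 0.0869]), np.float64(0.0008334436476921542)) plate top (array([0.5521, 0.1977, 0.0931]), np.float64(0.007100825956971477))
bottles [array([0.4518, 0.4341, 0.079 ]), array([0.4223, 0.4343, 0.079 ])]
block corners T tops
((413.5, 275.5), (13.0, 45.0), 90.0)
tape [0.3382 0.2358 0.009 ] glue [0.6553 0.0354 0.12  ] jar [0.6597 0.124  0.078 ]
```

drive_tool:
  series:
    - [0,0.6,0.5,0,0,0,-0.07]
    - [0,0.6,0.5,0,0,0,-0.07]
    - [0,0.6,0.5,0,0,0,-0.07]
    - [0,0.6,0.5,0,0,0,-0.07]
    - [0,0.6,0.5,0,0,0,-0.07]
    - [0,0.6,0.5,0,0,0,-0.07]
    - [0,0.6,0.5,0,0,0,-0.07]
    - [0,0.6,0.5,0,0,0,-0.06]
    - [0,0.6,0.5,0,0,0,-0.06]
    - [0,0.6,0.5,0,0,0,-0.06]
  grip_force: 30

```text
time_s: 1.1
position: [0.4384, -0.3584, 0.2311]
tool_rot: [-3.136, -0.19, 0.0]
wrist_force: [0.5, -0.8, 0.9]
width: 0.0856
grip_force: 0.0
```

drive_tool:
  series:
    - [0.25,0.122,0.913,0,0,0,0]
    - [0.25,0.122,0.913,0,0,0,0]
    - [0.25,0.122,0.913,0,0,0,0]
    - [0.25,0.122,0.913,0,0,0,0]
    - [0.25,0.122,0.913,0,0,0,0]
    - [0.25,0.122,0.913,0,0,0,0]
    - [0.25,0.122,0.913,0,0,0,0]
    - [0.25,0.122,0.913,0,0,0,0]
    - [0.25,0.122,0.913,0,0,0,0]
    - [0.25,0.122,0.913,0,0,0,0]

```text
time_s: 2.1
position: [0.4983, 0.0986, 0.2312]
tool_rot: [3.136, 0.19, -0.0]
wrist_force: [0.2, -1.1, -0.9]
width: 0.064
grip_force: 0.0
```

drive_tool:
  series:
    - [0.25,0,0,-0.8,0,0,0]
    - [0.25,0,0,-0.8,0,0,0]
    - [0.25,0,0,-0.8,0,0,0]
    - [0.25,0,0,-0.8,0,0,0]
    - [0.25,0,0,-0.5,0,0,0]
    - [0.25,0,0,-0.26,0,0,0]
    - [0.25,0,0,0,0,0,0]

```text
time_s: 2.8
position: [0.4977, 0.0967, 0.0321]
tool_rot: [3.135, 0.191, -0.004]
wrist_force: [0.8, 0.3, 0.6]
width: 0.0641
grip_force: 0.0
```

drive_tool:
  series:
    - [1,0,0,0,0,0,0]
    - [1,0,0,0,0,0,0]
    - [1,0,0,0,0,0,0]
    - [1,0,0,0,0,0,0]
    - [1,0,0,0,0,0,0]
    - [1,0,0,0,0,0,0]

```text
time_s: 3.4
position: [0.4992, 0.0969, 0.0343]
tool_rot: [-3.136, -0.19, -0.003]
wrist_force: [-0.0, -1.1, 9.0]
width: 0.0231
grip_force: 30.6
```

drive_tool:
  series:
    - [1,0,0,0.5,0,0,0]
    - [1,0,0,0.9,0,0,0]
    - [1,0,0,0.9,0,0,0]
    - [1,-0.226,0.717,0,0,0,-0.116]
    - [1,-0.226,0.717,0,0,0,-0.116]
    - [1,-0.226,0.717,0,0,0,-0.116]
    - [1,-0.226,0.717,0,0,0,-0.116]
    - [1,-0.226,0.717,0,0,0,-0.116]
    - [1,-0.226,0.717,0,0,0,-0.116]
    - [1,-0.226,0.717,0,0,0,-0.116]

```text
time_s: 4.4
position: [0.4189, 0.349, 0.1488]
tool_rot: [-3.141, 0.003, -0.0]
wrist_force: [-0.3, -0.7, -0.4]
width: 0.0232
grip_force: 29.8
```

Run:
```python
from cell import ctrl
from h import *
import numpy as np
S=ctrl.read_camera("scene");T=ctrl.read_camera("top")
a=cv2.resize(S["image"][180:460,100:400],None,fx=2,fy=2)
cv2.imwrite("pics/b1.png",a)
```

```text
(no output)
```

View pics/b1.png

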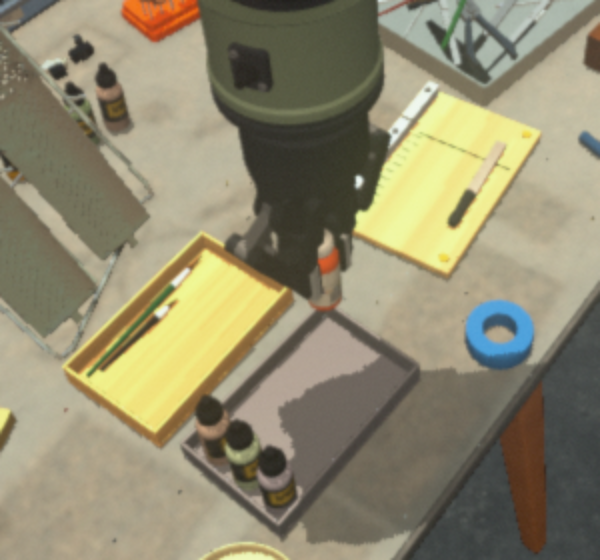

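The bottle hangs upright in the fingers at (325,270) in the crop, above the tray.

drive_tool:
  series:
    - [1,0,0,-0.8,0,0,0]
    - [1,0,0,-0.8,0,0,0]
    - [1,0,0,-0.5,0,0,0]
    - [1,0,0,-0.25,0,0,0]
    - [1,0,0,-0.1,0,0,0]
    - [1,0,0,0,0,0,0]

```text
time_s: 5.1
position: [0.4197, 0.348, 0.0264]
tool_rot: [-3.141, 0.001, -0.001]
wrist_force: [0.8, 0.2, 1.1]
width: 0.023
grip_force: 29.4
```

drive_tool:
  series:
    - [1,0,0,-0.02,0,0,0]
    - [0.5,0,0,0,0,0,0]
    - [0.5,0,0,0,0,0,0]
    - [0.5,0,0,0,0,0,0]
    - [0.5,0,0,0.3,0,0,0]
    - [0.5,0,0,0.9,0,0,0]
    - [0.5,0,0,0.9,0,0,0]
    - [0.5,0,0,0.9,0,0,0]

```text
time_s: 5.9
position: [0.4191, 0.3475, 0.1777]
tool_rot: [-3.141, 0.001, -0.0]
wrist_force: [0.9, 0.7, 0.2]
width: 0.0428
grip_force: 0.0
```

Run:
```python
from cell import ctrl
s=ctrl.sense();print(s["joints"].round(3) if hasattr(s["joints"],"round") else s["joints"],s["position"])
```

```text
[-0.693  0.463 -0.145  1.862  0.088  0.822 -2.455] [0.41905802 0.34750808 0.17767577]
```

drive_tool:
  series:
    - [0.6,0.033,-0.3825,0,0,0,0.955]
    - [0.6,0.033,-0.3825,0,0,0,0.955]
    - [0.6,0.033,-0.3825,0,0,0,0.955]
    - [0.6,0.033,-0.3825,0,0,0,0.955]
    - [0.6,0.033,-0.3825,0,0,0,0.955]
    - [0.6,0.033,-0.3825,0,0,0,0.955]
    - [0.6,0.033,-0.3825,0,0,0,0.955]
    - [0.6,0.033,-0.3825,0,0,0,0.955]
    - [0.6,0.033,-0.3825,0,0,0,0.955]
    - [0.6,0.033,-0.3825,0,0,0,0.955]

```text
time_s: 6.9
position: [0.4359, 0.1556, 0.1759]
tool_rot: [2.363, 2.068, 0.001]
wrist_force: [0.4, -0.6, -0.3]
width: 0.0345
grip_force: 0.0
```

drive_tool:
  series:
    - [0.6,0.033,-0.3825,0,0,0,0.955]
    - [0.6,0.033,-0.3825,0,0,0,0.955]
    - [0.6,0,0,-0.5,0,0,0]
    - [0.6,0,0,-0.5,0,0,0]
    - [0.6,0,0,-0.5,0,0,0]

```text
time_s: 7.4
position: [0.4396, 0.1177, 0.1001]
tool_rot: [2.051, 2.377, 0.001]
wrist_force: [0.4, -0.1, -0.1]
width: 0.0343
grip_force: 0.0
```

Run:
```python
from cell import ctrl
from h import *
from scipy.spatial.transform import Rotation as R
s=ctrl.sense();r=R.from_rotvec(s["tool_rot"]).as_matrix();print(s["position"],r.round(3),np.round(s["joints"],2))
S=ctrl.read_camera("scene");print(proj(S,[.439,.118,.018]),proj(S,s["position"]))
cv2.imwrite("pics/f1.png",cv2.resize(S["image"][200:420,160:400],None,fx=2.5,fy=2.5))
```

```text
[0.4396296  0.11774895 0.10010466] [[-0.146  0.989  0.002]
 [ 0.989  0.146 -0.   ]
 [-0.001  0.002 -1.   ]] [-0.03  0.5  -0.46  2.13  0.4   0.59 -0.63]
[339.85987163 269.95399437] [341.52039579 238.40649422]
```

View pics/f1.png

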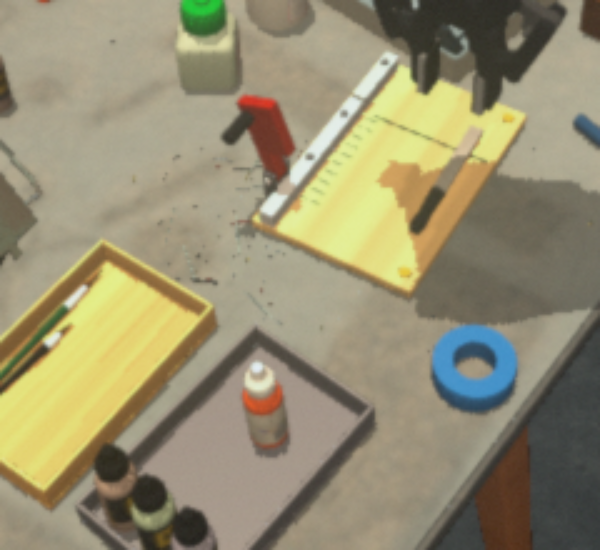

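The bottle stands upright in the grey tray at crop (265,410). The file is still at (447,180), under the fingers.

drive_tool:
  series:
    - [0.6,0,0,-0.8,0,0,0]
    - [0.6,0,0,-0.6,0,0,0]
    - [0.6,0,0,-0.26,0,0,0]
    - [0.6,0,0,0,0,0,0]
    - [1,0,0,0,0,0,0]
    - [1,0,0,0,0,0,0]
    - [1,0,0,0,0,0,0]
    - [1,0,0,0,0,0,0]
    - [1,0,0,0,0,0,0]

```text
time_s: 8.35
position: [0.44, 0.1184, 0.0182]
tool_rot: [2.051, 2.378, 0.003]
wrist_force: [-1.4, 0.6, 10.3]
width: 0.0082
grip_force: 29.7
```

drive_tool:
  series:
    - [1,0,0,0.9,0,0,0]
    - [1,0,0,0.9,0,0,0]
    - [1,0.2375,0.6675,0.4,0,0,-0.087]
    - [1,0.2375,0.6675,0.4,0,0,-0.087]
    - [1,0.2375,0.6675,0,0,0,-0.087]
    - [1,0.2375,0.6675,0,0,0,-0.087]
    - [1,0.2375,0.6675,0,0,0,-0.087]
    - [1,0.2375,0.6675,0,0,0,-0.087]
    - [1,0.2375,0.6675,0,0,0,-0.087]
    - [1,0.2375,0.6675,0,0,0,-0.087]

```text
time_s: 9.35
position: [0.5347, 0.3864, 0.1481]
tool_rot: [2.174, 2.268, 0.001]
wrist_force: [0.6, -0.8, 0.0]
width: 0.008
grip_force: 29.3
```

drive_tool:
  series:
    - [1,0,0,-0.8,0,0,0]
    - [1,0,0,-0.8,0,0,0]
    - [1,0,0,-0.7,0,0,0]
    - [1,0,0,-0.2,0,0,0]
    - [1,0,0,0,0,0,0]

```text
time_s: 9.85
position: [0.5339, 0.385, 0.0218]
tool_rot: [-2.173, -2.269, 0.002]
wrist_force: [0.7, 0.2, -0.2]
width: 0.0081
grip_force: 29.3
```

drive_tool:
  series:
    - [1,0,0,-0.2,0,0,0]
    - [1,0,0,0,0,0,0]
    - [0.75,0,0,0,0,0,0]
    - [0.75,0,0,0,0,0,0]
    - [0.75,0,0,0,0,0,0]
    - [0.75,0,0,0.3,0,0,0]
    - [0.75,0,0,0.8,0,0,0]
    - [0.75,0,0,0.8,0,0,0]
    - [0.75,0,0,0.8,0,0,0]
    - [1,0,0,0,0,0,0]

```text
time_s: 10.85
position: [0.536, 0.3871, 0.1536]
tool_rot: [2.172, 2.268, 0.013]
wrist_force: [0.5, 0.7, -0.1]
width: 0.0083
grip_force: 0.0
```

drive_tool:
  series:
    - [1,0.194,-0.676,0,0,0,0.1]
    - [1,0.194,-0.676,0,0,0,0.1]
    - [1,0.194,-0.676,0,0,0,0.1]
    - [1,0.194,-0.676,0,0,0,0.1]
    - [1,0.194,-0.676,0,0,0,0.1]
    - [1,0,0,0,0,0,0]

```text
time_s: 11.45
position: [0.5845, 0.2106, 0.1473]
tool_rot: [2.091, 2.341, -0.002]
wrist_force: [0.7, -0.2, 0.7]
width: 0.0001
grip_force: 0.0
```

Run:
```python
from cell import ctrl
from h import *
s=ctrl.sense();print(s["position"])
S=ctrl.read_camera("scene");print((proj(S,[.5824,.2164,.075])-[130,160])*2.5)
cv2.imwrite("pics/s1.png",cv2.resize(S["image"][160:390,130:370],None,fx=2.5,fy=2.5))
```

```text
[0.58446631 0.2105569  0.14731247]
[278.87261671 215.7020389 ]
```

View pics/s1.png

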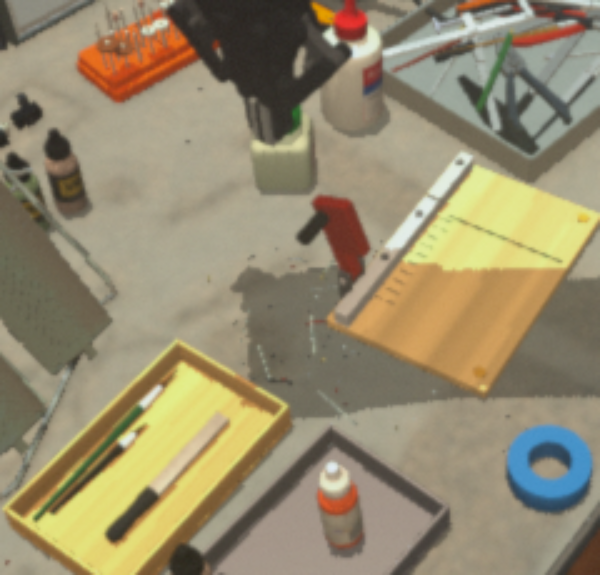

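The file lies in the wooden tray at crop (165,475). The shut fingers are behind the red stop, which is at (345,235).

drive_tool:
  series:
    - [1,0,0.1,-0.7,0,0,0]
    - [1,0,0,-0.75,0,0,0]
    - [1,0,0,0,0,0,0]
    - [1,-0.28,-0.034,0,0,0,0]
    - [1,-0.28,-0.034,0,0,0,0]
    - [1,-0.28,-0.034,0,0,0,0]
    - [1,-0.28,-0.034,0,0,0,0]
    - [1,-0.28,-0.034,0,0,0,0]
    - [1,-0.28,-0.034,0,0,0,0]
    - [1,0,0,0,0,0,0]

```text
time_s: 12.5
position: [0.4979, 0.2119, 0.0762]
tool_rot: [2.084, 2.35, 0.001]
wrist_force: [0.3, -0.5, 0.3]
width: -0.0
grip_force: 0.0
```

Run:
```python
from cell import ctrl
from h import *
S=ctrl.read_camera("scene");T=ctrl.read_camera("top")
for c in(S,T):
  for lo,hi in(((0,120,60),(8,255,255)),((172,120,60),(180,255,255))):
    for k in blobs(c,lo,hi,(230,200,330,290) if c is S else(240,210,320,260),15): print(cv2.boundingRect(k),cv2.contourArea(k))
def bw(x,y,z): return [.4805+.9926*x-.1219*y,.1273+.1219*x+.9926*y,z]
print('exp up',[proj(c,bw(.0785,.065,.10)) for c in(S,T)],'exp down',[proj(c,bw(x,.065,.043)) for x in(-.007,.05)for c in(S,T)])
```

```text
(267, 264, 36, 26) 259.0
exp up [array([260.02164199, 239.18028192]), array([269.4041936 , 225.95435914])] exp down [array([303.89227261, 279.54830058]), array([276.40872761, 264.16517902]), array([275.89308947, 267.26480113]), array([273.48767059, 241.42104846])]
```

drive_tool:
  series:
    - [1,0,0,0.8,0,0,0]
    - [0.4,-0.149,-0.789,0.4,0,0,-0.104]
    - [0.4,-0.149,-0.789,0,0,0,-0.104]
    - [0.4,-0.149,-0.789,0,0,0,-0.104]
    - [0.4,-0.149,-0.789,0,0,0,-0.104]
    - [0.4,-0.149,-0.789,0,0,0,-0.104]
    - [0.4,-0.149,-0.789,0,0,0,-0.104]
    - [0.4,-0.149,-0.789,0,0,0,-0.104]
    - [0.4,-0.149,-0.789,0,0,0,-0.104]
    - [0.4,-0.149,-0.789,0,0,0,-0.104]

```text
time_s: 13.6
position: [0.4322, -0.1458, 0.1351]
tool_rot: [2.246, 2.195, 0.001]
wrist_force: [1.0, -0.1, 0.1]
width: 0.0514
grip_force: 0.0
```

Run:
```python
from cell import ctrl
from h import *
s=ctrl.sense();print(s["position"],s["width"],np.round(s["joints"],2))
S=ctrl.read_camera("scene");T=ctrl.read_camera("top")
print('tray edge',[onz(T,p,.03) for p in((348,255),(395,257),(443,260))])
a=cv2.resize(S["image"][210:310,240:390],None,fx=4,fy=4)
b=cv2.resize(S["image"][150:230,340:460],None,fx=5,fy=2.5)
cv2.imwrite("pics/k1.png",np.vstack([a,b]))
```

```text
[ 0.43217247 -0.14581076  0.13508841] 0.05136376311935271 [ 0.56  0.43 -0.46  2.1   0.31  0.66 -0.13]
tray edge [array([0.48625441, 0.01401354, 0.03      ]), array([ 0.47890355, -0.10240971,  0.03      ]), array([ 0.46904001, -0.22075989,  0.03      ])]
```

View pics/k1.png

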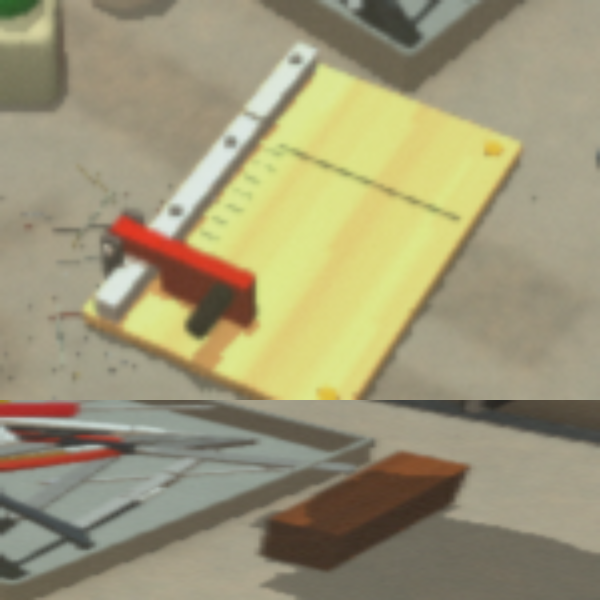

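The stop lies flat on the board (crop 185,265) and the block is free at (365,510). The far finger will pass about 7 mm from the metal tray.

drive_tool:
  series:
    - [0.47,-0.02,0.05,-0.6,0,0,0]
    - [0.47,0,0,-0.6,0,0,0]
    - [0.47,0,0,-0.5,0,0,0]
    - [0.47,0,0,-0.3,0,0,0]
    - [0.47,0,0,-0.3,0,0,0]
    - [0.47,0,0,0,0,0,0]
  grip_force: 50

```text
time_s: 14.3
position: [0.4309, -0.141, 0.0183]
tool_rot: [-2.244, -2.197, 0.001]
wrist_force: [0.2, -1.5, 0.4]
width: 0.0453
grip_force: 0.0
```

drive_tool:
  series:
    - [1,0,0,0,0,0,0]
    - [1,0,0,0,0,0,0]
    - [1,0,0,0,0,0,0]
    - [1,0,0,0,0,0,0]
    - [1,0,0,0,0,0,0]

```text
time_s: 14.8
position: [0.431, -0.1417, 0.0198]
tool_rot: [2.246, 2.196, 0.001]
wrist_force: [-0.9, 0.3, 9.1]
width: 0.0329
grip_force: 51.0
```

drive_tool:
  series:
    - [1,0,0,0.8,0,0,0]
    - [1,0,0,0.9,0,0,0]
    - [1,0.187,0.751,0.3,0,0,0.138]
    - [1,0.187,0.751,0,0,0,0.138]
    - [1,0.187,0.751,0,0,0,0.138]
    - [1,0.187,0.751,0,0,0,0.138]
    - [1,0.187,0.751,0,0,0,0.138]
    - [1,0.187,0.751,0,0,0,0.138]
    - [1,0.187,0.751,0,0,0,0.138]
    - [1,0,0,0,0,0,0]

```text
time_s: 15.8
position: [0.4967, 0.1268, 0.1198]
tool_rot: [-2.073, -2.359, -0.005]
wrist_force: [-0.1, 0.2, -1.3]
width: 0.0331
grip_force: 50.4
```

Run:
```python
from cell import ctrl
from h import *
s=ctrl.sense();print(s["position"],s["tool_rot"],s["width"],s["wrist_force"])
S=ctrl.read_camera("scene");d=load()
# refine the fence line from the first top image: white strip (top z .026)
k=blobs(d["top"],(0,0,205),(180,45,255),(258,225,345,250))
for q in k[:2]:
    r=cv2.minAreaRect(np.array([onz(d["top"],p[0],.026)[:2]*1000 for p in q],np.float32));print(r)
cv2.imwrite("pics/p1.png",cv2.resize(S["image"][150:320,230:410],None,fx=3.3,fy=3.3))
```

```text
[0.49666012 0.1268401  0.11977169] [-2.07304796 -2.359187   -0.00499396] 0.03306174428618284 [-0.12243927  0.1816222  -1.2990846 ]
((532.4354858398438, 158.59835815429688), (13.333066940307617, 71.33930969238281), 7.056732654571533)
((540.2535400390625, 88.13386535644531), (11.540733337402344, 63.360145568847656), 7.064422130584717)
```

View pics/p1.png

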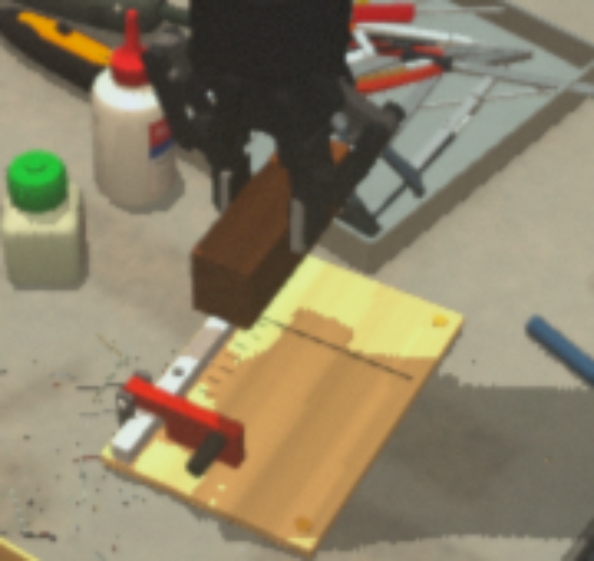

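The block hangs level in the fingers at crop (265,235), nearly over its seat. The stop is down and the fence yaw comes out at 7.06°, as used.

drive_tool:
  series:
    - [1,0,0,-0.6,0,0,-0.03]
    - [1,0,0,-0.6,0,0,0]
    - [1,0,0,-0.4,0,0,0]
    - [1,0,0,-0.1,0,0,0]
    - [1,0,0,0,0,0,0]
    - [1,0,0,0,0,0,0]

```text
time_s: 16.45
position: [0.4965, 0.1211, 0.0353]
tool_rot: [2.086, 2.348, 0.001]
wrist_force: [-0.5, 0.2, -0.4]
width: 0.0333
grip_force: 50.4
```

drive_tool:
  series:
    - [1,0,0,-0.04,0,0,0]
    - [1,0,0,-0.04,0,0,0]
    - [1,0,0,0,0,0,0]
    - [1,0,0,0,0,0,0]

```text
time_s: 16.85
position: [0.4967, 0.1213, 0.0318]
tool_rot: [2.086, 2.347, 0.002]
wrist_force: [-5.1, -2.5, 28.8]
width: 0.0326
grip_force: 54.1
```

drive_tool:
  series:
    - [1,0,0,0.02,0,0,0]
    - [1,0,0,0,0,0,0]
    - [1,0,0,0,0,0,0]

```text
time_s: 17.15
position: [0.4965, 0.1213, 0.0319]
tool_rot: [2.086, 2.348, 0.001]
wrist_force: [-2.1, -1.5, 12.9]
width: 0.0332
grip_force: 52.1
```

drive_tool:
  series:
    - [1,0,0,0.01,0,0,0]
    - [1,0.08,0.01,0,0,0,0]
    - [1,0.08,0.01,0,0,0,0]
    - [1,0,0,0,0,0,0]
    - [1,0,0,0,0,0,0]

```text
time_s: 17.65
position: [0.5042, 0.1223, 0.0319]
tool_rot: [-2.086, -2.349, 0.0]
wrist_force: [-2.4, -1.1, 7.0]
width: 0.0329
grip_force: 51.3
```

drive_tool:
  series:
    - [1,0.04,0.005,0,0,0,0]
    - [1,0.04,0.005,0,0,0,0]
    - [1,0,0,0,0,0,0]
    - [1,0,0,0,0,0,0]

```text
time_s: 18.05
position: [0.5078, 0.1228, 0.0319]
tool_rot: [-2.086, -2.348, 0.002]
wrist_force: [-5.7, -2.1, 10.2]
width: 0.033
grip_force: 51.8
```

drive_tool:
  series:
    - [1,0.04,0.005,0,0,0,0]
    - [1,0.04,0.005,0,0,0,0]
    - [1,0,0,0,0,0,0]
    - [1,0,0,0,0,0,0]

```text
time_s: 18.45
position: [0.5113, 0.1232, 0.0319]
tool_rot: [-2.085, -2.349, 0.003]
wrist_force: [-9.5, -2.1, 14.3]
width: 0.0331
grip_force: 52.2
```

drive_tool:
  series:
    - [1,0,0,0.012,0,0,0]
    - [1,0.04,0.005,0,0,0,0]
    - [1,0,0,0,0,0,0]
    - [1,0,0,0,0,0,0]

```text
time_s: 18.85
position: [0.5115, 0.1231, 0.0319]
tool_rot: [-2.084, -2.348, 0.008]
wrist_force: [-17.8, -2.4, 13.4]
width: 0.0331
grip_force: 52.4
```

drive_tool:
  series:
    - [1,0,0,0.012,0,0,0]
    - [1,-0.01,0.08,0,0,0,0]
    - [1,-0.01,0.08,0,0,0,0]
    - [1,0,0,0,0,0,0]
    - [1,0,0,0,0,0,0]

```text
time_s: 19.35
position: [0.5107, 0.1291, 0.0321]
tool_rot: [-2.086, -2.348, 0.011]
wrist_force: [-12.8, -11.4, 6.0]
width: 0.0331
grip_force: 51.7
```

drive_tool:
  series:
    - [1,-0.007,0.06,0,0,0,0]
    - [1,-0.007,0.06,0,0,0,0]
    - [1,0,0,0,0,0,0]
    - [1,0,0,0,0,0,0]

```text
time_s: 19.75
position: [0.51, 0.1347, 0.0321]
tool_rot: [-2.087, -2.348, 0.012]
wrist_force: [-13.3, -13.5, 8.2]
width: 0.0331
grip_force: 52.0
```

drive_tool:
  series:
    - [1,-0.005,0.04,0,0,0,0]
    - [1,-0.005,0.04,0,0,0,0]
    - [1,0,0,0,0,0,0]
    - [1,0,0,0,0,0,0]

```text
time_s: 20.15
position: [0.5095, 0.1385, 0.0321]
tool_rot: [-2.087, -2.347, 0.012]
wrist_force: [-13.4, -14.9, 7.8]
width: 0.0329
grip_force: 52.1
```

drive_tool:
  series:
    - [1,-0.005,0.04,0,0,0,0]
    - [1,-0.005,0.04,0,0,0,0]
    - [1,0,0,0,0,0,0]
    - [1,0,0,0,0,0,0]

```text
time_s: 20.55
position: [0.5093, 0.1398, 0.0321]
tool_rot: [2.089, 2.345, -0.017]
wrist_force: [-11.2, -29.2, 11.6]
width: 0.0331
grip_force: 52.4
```

drive_tool:
  series:
    - [1,0.03,0.004,0,0,0,0]
    - [1,0,0,0,0,0,0]
    - [1,0,0,0,0,0,0]
    - [1,0,0,0,0,0,0]
    - [1,0,0,0,0,0,0]

```text
time_s: 21.05
position: [0.5094, 0.1398, 0.032]
tool_rot: [2.089, 2.346, -0.02]
wrist_force: [-20.4, -29.3, 21.7]
width: 0.0326
grip_force: 53.6
```

Run:
```python
from cell import ctrl
from h import *
s=ctrl.sense();print(s["position"],s["tool_rot"],s["width"],s["wrist_force"],s["wrist_torque"])
S=ctrl.read_camera("scene")
cv2.imwrite("pics/e1.png",cv2.resize(S["image"][180:400,130:390],None,fx=2.7,fy=2.7))
```

```text
[0.50938794 0.13978646 0.03201225] [ 2.08868987  2.34599196 -0.02009547] 0.03263682783388287 [-20.44880698 -29.32265835  21.68172207] [-5.97456438  4.45306471  0.67194442]
```

View pics/e1.png

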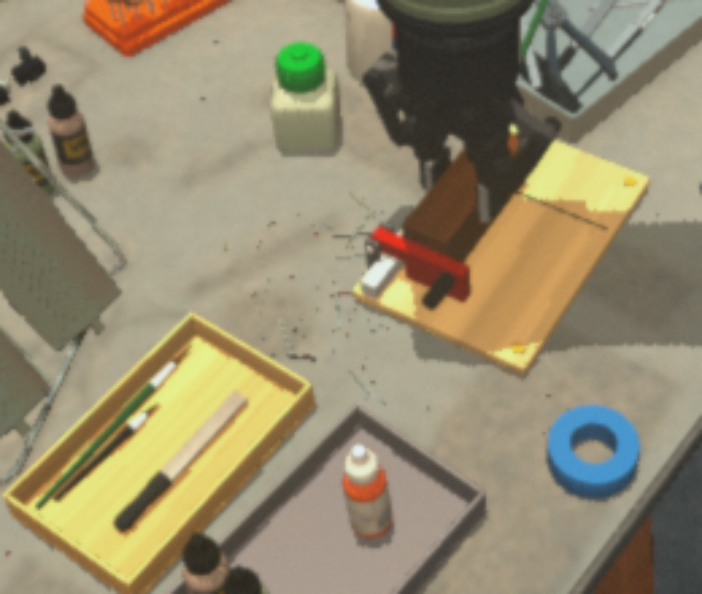

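The block sits in the corner against the stop (crop 440,240). The file and the orange bottle are in their trays and the bystanders haven't moved.

drive_tool:
  series:
    - [1,0,0,0.01,0,0,0]
    - [1,0,0,0,0,0,0]
    - [1,0,0,0,0,0,0]
    - [1,0,0,0,0,0,0]
    - [1,0,0,0,0,0,0]

```text
time_s: 21.6
position: [0.5094, 0.1398, 0.0322]
tool_rot: [2.089, 2.346, -0.02]
wrist_force: [-18.4, -28.1, 12.4]
width: 0.0328
grip_force: 52.6
```

Both pushes hold steady: about 22 N into the fence and 26 N into the stop, with light pressure on the bed.

```bash
python3 -c "
from cell import ctrl
print(ctrl.hand_in())"
```

```text
the job is handed in; nothing more can be done
None
```

I handed the job in at about 21.6 s: the orange bottle stands in the paints tray, the file lies in the tools tray, the flip stop is down, and the block is gripped and pressed against fence and stop (about 22 N and 26 N of push at the wrist, including friction); no verdict came back.

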